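# Hang the spatula on the slanted drying peg

### The job

Pick up the orange spatula and hang it by the eye in its handle on the drying stand's slanted peg: thread the eye over the tip and slide it along the peg, down onto the red sprung cap. Press it firmly home against the cap for about a second, but gently, without forcing the stand, then let go so that it stays hanging there against the cap. Leave the mould, the jar and the bowl where they are.

Things in the scene. Friction and masses are not known exactly. Their poses are not given: they have to be found in the camera images.
- spatula: Rigid orange spatula, red blade, 228 mm, 0.1-0.2 kg, flat on the bench. Origin: under the eye's centre, at bench height. x runs along the handle towards the eye, z up, along the eye's bore. Eye block 32 x 32, 20 thick, round through bore 13.5. Handle 18 wide (y), 20 thick (z), from x = -16 to -126. Blade 60 wide, 8 thick, x = -132 to -212. All undersides at z = 0.
- eye (a point): Centre of the eye's bore, half way through its 20 mm thickness: 10 mm above the spatula's origin along its z.
- grip (a point): Middle of the handle's thickness, 60 mm from the eye's centre towards the blade (x = -60, z = 10 mm in the spatula's frame). A good place to grip, fingers closing along y on 18 mm: the peg then passes beside the gripper.
- stand: Fixed dark steel drying stand: base 160 x 150 x 12 mm, upright 50 mm wide, 20 mm deep, 187 mm tall. Origin on the bench, 6 mm to -x of below the peg's foot; the peg leans out to the stand's own -x, the upright stands at +x. Over 25 N on the cap, or 50 N on the stand in all, is forcing it; a press of 6 to 10 N along the peg is right (under 4 N on the cap is not firm).
- peg: The stand's steel peg, 10 mm thick, round end, leaning up at 50 degrees towards the stand's -x. Origin at its foot, 150 mm over the bench; z runs along the peg, outwards and up, tip at z = 110 mm; y is level; x points up and back over the upright. A spatula turned as the peg's frame has its blade hanging down and out. Friction (about 0.6) can hold the eye short of the cap.
- mould: Bystander: clear chocolate mould with four dark bars in it, 275 mm (x) by 140 mm (y), 25 mm tall, loose on the bench. Origin under its centre.
- jar: Bystander: brown jar with a steel lid, 60 mm across, 85 mm tall, loose. Origin under its centre.
- bowl: Bystander: white bowl, 120 mm across, 50 mm tall, loose. Origin under its centre.
- peg_tip (a point): Tip of the peg, on its axis (z = 110 mm). Lower on the peg a collar 26 mm across is clamped and cannot move; on it a red cap, 28 mm across, 8 thick. The cap's upper face lies at peg z = 32 to 60 mm, different each time and not measured: feel for it. The cap gives on a spring: 1 N to start, 2 N more per mm, hard stop after 4 mm.
Mind the look-alikes: they are no part of the job. Of the things shaped like the spatula, the orange one is meant.

How it is judged:
By the outcome, as a careful person would: the job done as asked, in the order asked, and still so for the second after the job is handed in, with the robot touching nothing.
It also fails if it takes over 69 s, if anything falls off the work surface, if the arm or the gripper's body presses on something with over 40 N, if the wrist force passes 120 N, or if a joint passes its speed limit or range.

### The arm

A 7-joint arm with a two-finger parallel gripper is mounted at the origin on the work surface. World frame = base frame: x ahead of the robot, y to its left, z up, the work surface at z = 0. Lengths are in m, angles in rad, forces in N, time in s.
With the tool pointing down it reaches from about 0.425 to 0.875 m from the base axis. Payload 8.4 kg.
Tool frame: the origin (TCP) lies on the centre line of the jaws, within the pads' length; the fingertips stand 22 mm ahead of it and the grasp point (between the pads) lies 3 mm ahead of it (arm.tcp_to_tips is the distance from the TCP to the fingertips, in m); z points along the fingers, x is the direction in which the jaws open and shut, and the axes are right-handed (so a half turn about z gives the same grasp; the last joint's range is limited). The gripper opens to 85 mm and grips with 20 to 120 N. Pads are 22 mm wide; open, the fingers measure 114 mm over their backs; the gripper's body (76 mm by 85 mm) begins 54 mm behind the grasp point. The pads swing forward as they close: fully open they stand 13 mm farther back than shut.
Start: joints at [1.126, 0.333, 0.04, 1.465, -0.013, 1.343, -0.059], TCP at [0.22, -0.612, 0.253] pointing down, gripper open.
Joint ranges: [-2.58, 2.58], [-0.38, 2.09], [-1.3, 1.39], [0.25, 2.4], [-1.5, 4.64], [0.08, 2.09], [-2.65, 2.65]. Speed limits (rad/s): [2.22, 2.22, 2.79, 2.79, 3.14, 3.14, 3.14].

### API

Orientations are given as a unit quaternion [x, y, z, w].
In Python, from rig import arm, capture, camera_info, spot_in, regions_of gives the robot as it stands. The module is installed in compiled form; this text tells all that it offers.
- The arm moves only by the tool drive_tool, never from a script. Its argument "steps" is a list of rows, each a list of 6 numbers: the shift along the tool's x, y, z in mm, then the turn, a rotation vector about the tool's x, y, z in degrees. A call has 1 to 20 rows; each row shifts and turns the commanded pose from where the row before left it, along the tool's axes as they then stand; what a row does not reach is not made up. A row lasts 1/8 s, in which the tool goes at most 62.5 mm and 10.7 degrees, less where a joint would pass 70% of its speed; a pose out of reach is approached as far as the arm can. A call is refused whole if a number of a shift passes 62.5 or a number of a turn 10.7, either way. A call with a gripper value outside its range is refused whole. "grip" is the closure, from 0 (fully open) to 1 (shut), set as the call begins (left out, the last holds). The fingers move at their own pace and stop on an object; the grip force is fixed at half the most. Time passes only in rows, so rows that do not move let the fingers close. It gives the time, the measured TCP pose, the force and the opening at its end, in the units of the state.
- arm.get_state(): the state, without advancing time (a new reading comes with each control period).
- capture(name): name is "scene" or "top" or "wrist"; returns (picture, depth): 384x512x3 uint8, blue, green, red; 384x512 float32, m along the optical axis (not along the pixel's ray), 0 where there is no reading.
- camera_info(name): a dict with "camera_matrix" (3x3 intrinsics, pixels), "R" (3x3) and "t" (3): a world point X has camera coordinates R X + t. Camera axes: x right, y down, z forward; pixel columns grow to the right and rows downward; lengths in m; the calibration is good to about 2 mm. The wrist camera is an equidistant fisheye: a pixel r from the principal point sees the ray r / f radians off the axis. A picture is of the moment at which its call begins: read the wrist's pose just before it. camera_info takes no time and is no camera call; for the wrist camera it gives the pose at the moment of the call.
- arm.hand_in(): hands the job in, once; it reports no verdict.
Trained networks look in the newest picture that a camera, given by its name, has taken for a name from the list of things; names that differ only in an ending like _2 or _b are one class to them, and where a whole thing is asked for, a point or a joint stands for the part that bears it (a point fixed in the world has none). Each returns a list of dicts, best first, with "conf" (0 to 1); they miss things now and then, are a little off and sometimes report something else, mostly with a low value. They report only what shows in the picture. A call takes as long as a camera call. They do not tell look-alikes from the thing itself.
- spot_in(label, camera): "bbox" ([left, top, width, height] in pixels, round what is visible of it).
- regions_of(label, camera): "region" (384x512 bool, what is visible of it) and "bbox" ([left, top, width, height] in pixels, round what is visible of it).
The state is a dict: "clock": time; "joint_pos": joint angles; "joint_velocities": joint speeds; "joint_torque": joint torques, N m; "ee_pos": TCP position; "tool_rot": TCP orientation; "wrist_force": force on the tool from outside, world axes, zero at the start; "torque": the same for the moment, N m; "opening": finger opening in m.
Only numpy, scipy, OpenCV 4.12 (cv2) and the standard library are available. Lean on these libraries where they do the work, as an engineer would, in place of code of your own. Each camera call takes 0.05 s, during which the arm holds its last target.

## Working session

There is one attempt and no reset: what is moved stays moved. The work goes in short steps, Python scripts to look and compute and a tool call to move; the robot and the scene stay as the last step left them, time stands still between calls to the robot, and variables do not carry over. Pictures are saved under pics/ and viewed, and the job is handed in when it is done.

Besides the shell and the picture viewer there is one more tool, called by a JSON object that holds its "name" and its "arguments". drive_tool: Moves the arm, as the interface text tells. Its arguments: {"type":"object","properties":{"steps":{"type":"array","items":{"type":"array","items":{"type":"number"}}},"grip":{"type":"number"}},"required":["steps"]}

```bash
mkdir -p pics; ls; cat > h.py <<'E'
import numpy as np, cv2
from rig import arm, capture, camera_info, spot_in, regions_of
from scipy.spatial.transform import Rotation as Ro
def cloud(name, depth):
    ci=camera_info(name);K=np.array(ci["camera_matrix"]);R=np.array(ci["R"]);t=np.array(ci["t"])
    v,u=np.mgrid[0:depth.shape[0],0:depth.shape[1]]
    X=np.stack([(u-K[0,2])/K[0,0]*depth,(v-K[1,2])/K[1,1]*depth,depth],-1)
    return (X-t)@R
def proj(name,P):
    ci=camera_info(name);K=np.array(ci["camera_matrix"]);c=np.array(ci["R"])@np.asarray(P)+np.array(ci["t"])
    return (K@c)[:2]/c[2]
E
python3 - <<'E'
from h import *
s=arm.get_state();print(s)
for n in("scene","top"):
    p,d=capture(n);cv2.imwrite(f"pics/{n}0.png",p);np.save(f"{n}0.npy",d);ci=camera_info(n);print(n,ci)
    for l in("spatula","stand"):
        for r in spot_in(l,n):print(l,r)
print(arm.get_state()["clock"])
E
```

```text
pics
{'clock': 0.0, 'joint_pos': array([ 1.12579416,  0.3338966 ,  0.03988679,  1.46630322, -0.01342014,
        1.34332916, -0.05851738]), 'joint_velocities': array([ 8.24445300e-04,  3.65198447e-04, -6.94896495e-04,  1.84331999e-03,
        2.85723945e-03,  5.27321722e-05, -1.64454813e-03]), 'joint_torque': array([ 1.04527779e-03, -6.58555913e+01,  1.36583302e+00, -4.05559945e+01,
        1.68157672e-02,  1.26160381e-02, -2.61896975e-05]), 'ee_pos': array([ 0.22013994, -0.61111342,  0.25241504]), 'tool_rot': array([ 8.18199773e-01, -5.74933417e-01, -7.10027750e-04, -4.39521549e-04]), 'wrist_force': array([-0.60463725,  0.00608487,  0.06131457]), 'torque': array([ 0.02603698,  0.00465704, -0.0174117 ]), 'opening': 0.08520939509424902}
scene {'camera_matrix': array([[400.10334276,   0.        , 252.43016181],
       [  0.        , 400.10334276, 194.83283795],
       [  0.        ,   0.        ,   1.        ]]), 'R': array([[-0.20805055,  0.9781172 ,  0.00130746],
       [ 0.55621051,  0.11940817, -0.82241812],
       [-0.80457743, -0.17037732, -0.568882  ]]), 't': array([ 0.14789181, -0.21485929,  1.76077266])}
spatula {'bbox': [337.9, 188.4, 52.7, 41.0], 'conf': 0.92}
spatula {'bbox': [310.6, 262.4, 84.7, 59.2], 'conf': 0.62}
spatula {'bbox': [278.8, 208.1, 38.1, 53.1], 'conf': 0.58}
stand {'bbox': [166.0, 170.8, 65.5, 92.6], 'conf': 0.84}
top {'camera_matrix': array([[401.47437863,   0.        , 255.88948914],
       [  0.        , 401.47437863, 190.19332539],
       [  0.        ,   0.        ,   1.        ]]), 'R': array([[ 0.00130316, -0.99995672,  0.00921205],
       [-0.99582606, -0.00213838, -0.09124629],
       [ 0.09126204, -0.0090547 , -0.99578575]]), 't': array([-0.01935038,  0.6356825 ,  1.44140361])}
spatula {'bbox': [203.9, 179.8, 35.3, 56.6], 'conf': 0.9}
spatula {'bbox': [143.3, 225.3, 40.3, 57.3], 'conf': 0.81}
spatula {'bbox': [144.1, 131.2, 59.4, 36.4], 'conf': 0.57}
0.3
```

View pics/scene0.png

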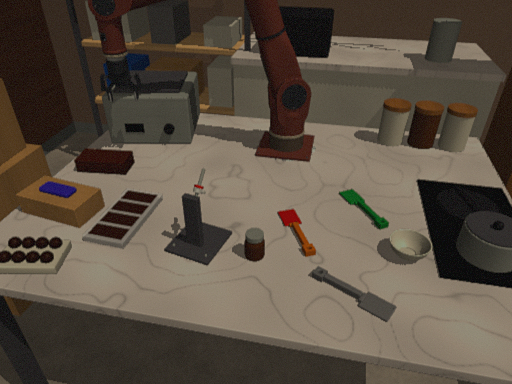

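View pics/top0.png

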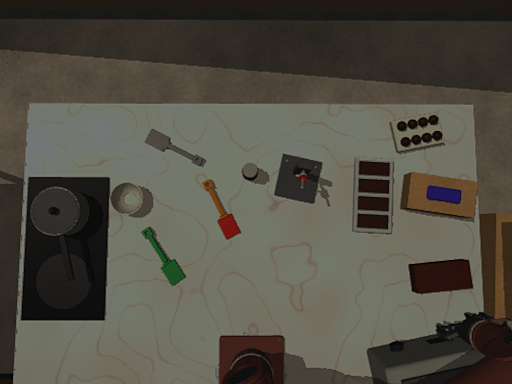

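The orange spatula is in the middle (scene 279-316, 208-260; top 204-239, 180-237), with the eye at the upper left in the top view. The stand is at top (275-323, 153-203), and the red cap shows near (302,176). The green and grey spatulas are look-alikes.

```bash
python3 - <<'E'
from h import *
p=cv2.imread("pics/top0.png");d=np.load("top0.npy");X=cloud("top",d)
q=cv2.imread("pics/scene0.png");e=np.load("scene0.npy");Y=cloud("scene",e)
a=cv2.resize(p[145:245,195:335],None,fx=5,fy=5,interpolation=cv2.INTER_CUBIC);cv2.imwrite("pics/topz.png",np.clip(a*1.6,0,255))
a=cv2.resize(q[160:270,150:325],None,fx=4.5,fy=4.5,interpolation=cv2.INTER_CUBIC);cv2.imwrite("pics/scz.png",np.clip(a*1.6,0,255))
for nm,im,C in(("top",p,X),("scene",q,Y)):
    hsv=cv2.cvtColor(im,cv2.COLOR_BGR2HSV)
    m=np.zeros(im.shape[:2],bool)
    if nm=="top": m[170:245,195:245]=1
    else: m[200:262,272:322]=1
    org=m&(hsv[...,1]>150)&(hsv[...,2]>60)&(hsv[...,0]>=5)&(hsv[...,0]<25)
    red=m&(hsv[...,1]>150)&(hsv[...,2]>60)&((hsv[...,0]<5)|(hsv[...,0]>170))
    for k,mm in(("org",org),("red",red)):
        P=C[mm];print(nm,k,len(P),np.median(P,0),P.min(0),P.max(0))
    P=C[org|red]; P=P[(P[:,2]>0)&(P[:,2]<.04)]
    (c,sz,an)=cv2.minAreaRect(P[:,:2].astype(np.float32));print("rect",c,sz,an,cv2.boxPoints((c,sz,an)))
# table height check
for nm,C in(("top",X),("scene",Y)):
    b=(abs(C[...,0]-.5)<.15)&(abs(C[...,1])<.4);print(nm,"table z",np.percentile(C[b][:,2],[5,50,90]))
# stand
b=(X[...,2]>.004)&(X[...,2]<.03);m=np.zeros(b.shape,bool);m[148:207,270:328]=1
g=cv2.cvtColor(p,cv2.COLOR_BGR2GRAY)
P=X[b&m&(g<90)];c=cv2.minAreaRect(P[:,:2].astype(np.float32));print("base",c,cv2.boxPoints(c))
P=X[m&(X[...,2]>.05)];print("tall top",np.round(P[np.argsort(-P[:,2])][:60:2],3))
P=Y[150:262,160:235].reshape(-1,3);P=P[P[:,2]>.05];print("tall scene",len(P));np.save("tallsc.npy",P)
print(np.round(P[::25],3))
E
```

```text
top org 212 [0.61137567 0.13578383 0.01901033] [ 0.53420053  0.08804303 -0.00627087] [0.67820587 0.17672386 0.02685064]
top red 324 [0.50498556 0.08089312 0.00832763] [ 4.61014372e-01 -4.93874223e-03 -5.25154792e-06] [0.54922667 0.12126455 1.4935111 ]
rect (0.5712340474128723, 0.11628149449825287) (0.2260439246892929, 0.05628605931997299) 26.995258331298828 [[0.4577519  0.0900556 ]
 [0.48330107 0.03990225]
 [0.6847162  0.14250739]
 [0.65916705 0.19266073]]
scene org 288 [0.64182266 0.1450054  0.0195833 ] [0.50388014 0.04729202 0.00068926] [1.56695391 0.18099616 0.82477434]
scene red 232 [0.51104138 0.08037492 0.00896418] [0.46495708 0.04179842 0.00347644] [1.56695391 0.18099616 0.82477434]
rect (0.5785411596298218, 0.11353848874568939) (0.22545331716537476, 0.05689602345228195) 25.857770919799805 [[0.46469346 0.08997381]
 [0.48950806 0.03877426]
 [0.6923889  0.13710317]
 [0.6675743  0.18830273]]
top table z [-0.00449894  0.00133116  0.01333258]
scene table z [-7.52654443e-01  3.84381286e-05  4.19770983e-03]
base ((0.6778365969657898, -0.1959899663925171), (0.1979726403951645, 0.16279
[... 1193 characters left out ...]
.182]
 [ 0.71  -0.195  0.162]
 [ 0.718 -0.168  0.169]
 [ 0.706 -0.152  0.159]
 [ 0.714 -0.183  0.153]
 [ 0.722 -0.159  0.159]
 [ 0.71  -0.204  0.137]
 [ 0.716 -0.18   0.141]
 [ 0.722 -0.157  0.145]
 [ 0.715 -0.188  0.128]
 [ 0.717 -0.163  0.131]
 [ 0.713 -0.199  0.114]
 [ 0.716 -0.177  0.116]
 [ 0.715 -0.156  0.115]
 [ 0.719 -0.182  0.107]
 [ 0.719 -0.158  0.107]
 [ 0.714 -0.189  0.091]
 [ 0.719 -0.162  0.095]
 [ 0.712 -0.2    0.076]
 [ 0.715 -0.177  0.079]
 [ 0.708 -0.155  0.073]
 [ 0.716 -0.181  0.068]
 [ 0.717 -0.156  0.069]
 [ 0.717 -0.175  0.058]
 [ 0.717 -0.169  0.051]][ WARN:0@0.612] global loadsave.cpp:1063 imwrite_ Unsupported depth image for selected encoder is fallbacked to CV_8U.
```

```bash
sleep 1
```

```text
(no output)
```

View pics/topz.png

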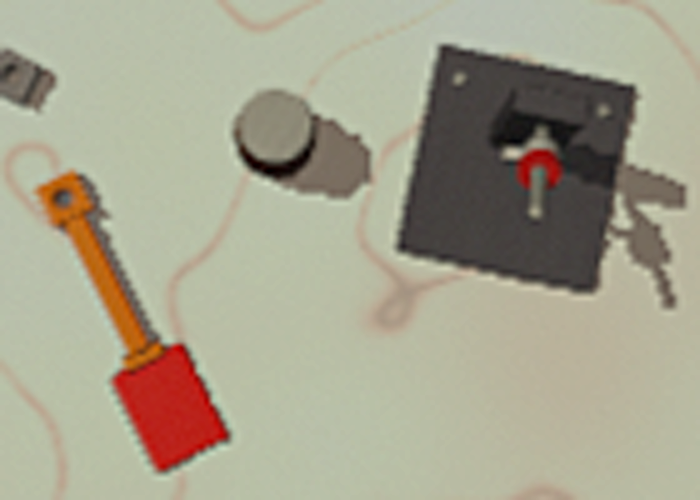

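View pics/scz.png

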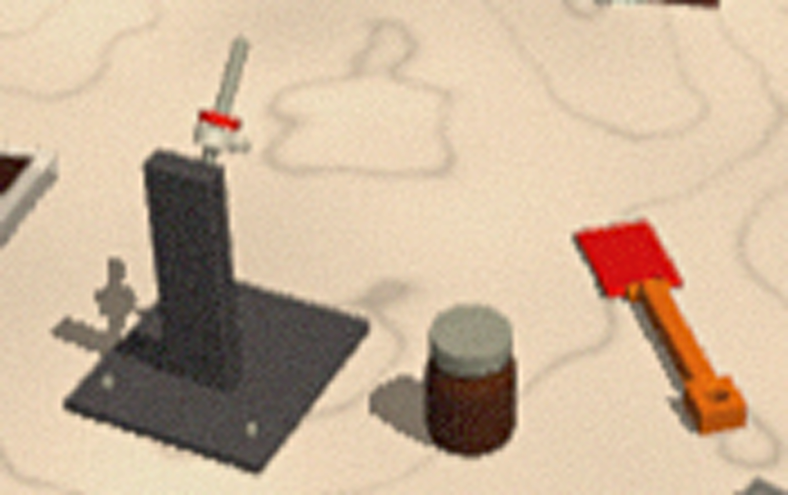

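The zoomed top view shows the spatula eye bore at about (207.4,184.6) and the blade end at about (234,236). The peg leans towards the robot, with its tip at about (302,188) and the red cap at (303,179). Next I'll fit the poses of both.

```bash
cat >> h.py <<'E'
def ray(name,uv):
    ci=camera_info(name);K=np.array(ci["camera_matrix"]);R=np.array(ci["R"]);t=np.array(ci["t"])
    d=np.linalg.inv(K)@np.array([uv[0],uv[1],1.]);return -R.T@t, R.T@d
def atz(name,uv,z):
    o,d=ray(name,uv);return o+d*(z-o[2])/d[2]
def boxpts(x,y,z):
    return np.array([[a,b,c] for a in x for b in y for c in z])
SP=[boxpts((-.016,.016),(-.016,.016),(0,.02)),boxpts((-.132,-.016),(-.009,.009),(0,.02)),boxpts((-.212,-.132),(-.03,.03),(0,.008))]
def rend(name,Rm,t,parts,S=4,ox=0,oy=0,w=512,h=384):
    im=np.zeros((h*S,w*S),np.uint8)
    for P in parts:
        W=P@Rm.T+t
        uv=np.array([proj(name,q) for q in W]);uv=((uv-[ox,oy]+.5)*S).astype(np.float32)
        cv2.fillConvexPoly(im,cv2.convexHull(uv).astype(np.int32),1)
    return cv2.resize(im.astype(np.float32),(w,h),interpolation=cv2.INTER_AREA)
E
python3 - <<'E'
from h import *
from scipy.optimize import minimize
print("tips",arm.tcp_to_tips)
print("eye top",atz("top",(207.4,184.6),.02),"eye scene",atz("scene",(310.4,247.3),.02))
print("blade end top",atz("top",(234,236),.008))
def soft(im,box):
    hsv=cv2.cvtColor(im,cv2.COLOR_BGR2HSV).astype(float)
    x0,y0,x1,y1=box;m=np.clip((hsv[...,1]-60)/100,0,1)*((hsv[...,0]<25)|(hsv[...,0]>170))
    return m[y0:y1,x0:x1]
B={"top":(196,172,248,246),"scene":(270,198,325,268)}
M={n:soft(cv2.imread(f"pics/{n}0.png"),B[n]) for n in B}
def cost(p,names):
    Rm=Ro.from_euler("z",p[2]/100).as_matrix();c=0
    for n in names:
        x0,y0,x1,y1=B[n];r=rend(n,Rm,np.array([p[0]/1000,p[1]/1000,0]),SP,4,x0,y0,x1-x0,y1-y0)
        c+=((r-M[n])**2).sum()
    return c
for names in(("top",),("scene",),("top","scene")):
    r=minimize(cost,[672,166,45],args=(names,),method="Nelder-Mead",options=dict(initial_simplex=[[672,166,45],[684,166,45],[672,176,45],[672,166,55]],xatol=.05,fatol=.1))
    print(names,r.x,np.degrees(r.x[2]/100),r.fun,r.nit)
E
```

```text
tips 0.022
eye top [0.6568753  0.16044699 0.02      ] eye scene [0.66077847 0.16552943 0.02      ]
blade end top [0.46841229 0.06179161 0.008     ]
('top',) [659.34397857 161.69063042  47.24145966] 27.067362564780606 32.512975 34Traceback (most recent call last):
  File "<stdin>", line 19, in <module>
    res = _minimize_neldermead(fun, x0, args, callback, bounds=bounds,
                               **options)
    fxr = func(xr)
    fx = function(np.copy(x), *(wrapper_args + args))
  File "<stdin>", line 15, in cost
  File "h.py", line 24, in rend
    uv=np.array([proj(name,q) for q in W]);uv=((uv-[ox,oy]+.5)*S).astype(np.float32)
                 ~~~~^^^^^^^^
  File "h.py", line 10, in proj
    ci=camera_info(name);K=np.array(ci["camera_matrix"]);c=np.array(ci["R"])@np.asarray(P)+np.array(ci["t"])
ValueError: time passes only in moves, steps and waits
```

```bash
python3 - <<'E'
s=open('h.py').read()
s=s.replace("def cloud","_ci=camera_info\n_C={}\ndef camera_info(n):\n    if n=='wrist': return _ci(n)\n    if n not in _C:_C[n]=_ci(n)\n    return _C[n]\ndef cloud",1)
open('h.py','w').write(s)
E
cat > fit1.py <<'E'
from h import *
from scipy.optimize import minimize
def soft(im,box):
    hsv=cv2.cvtColor(im,cv2.COLOR_BGR2HSV).astype(float)
    x0,y0,x1,y1=box;m=np.clip((hsv[...,1]-60)/100,0,1)*((hsv[...,0]<25)|(hsv[...,0]>170))
    return m[y0:y1,x0:x1]
B={"top":(196,172,248,246),"scene":(270,198,325,268)}
M={n:soft(cv2.imread(f"pics/{n}0.png"),B[n]) for n in B}
def cost(p,names):
    Rm=Ro.from_euler("z",p[2]/100).as_matrix();c=0
    for n in names:
        x0,y0,x1,y1=B[n];r=rend(n,Rm,np.array([p[0]/1000,p[1]/1000,0]),SP,4,x0,y0,x1-x0,y1-y0)
        c+=((r-M[n])**2).sum()
    return c
for names in(("top",),("scene",),("top","scene")):
    r=minimize(cost,[660,162,47],args=(names,),method="Nelder-Mead",options=dict(initial_simplex=[[660,162,47],[670,162,47],[660,172,47],[660,162,55]],xatol=.05,fatol=.1))
    print(names,r.x,np.degrees(r.x[2]/100),r.fun,r.nit)
# stand fit on silhouettes of dark base+upright (top & scene)
ST=[boxpts((-.08,.08),(-.075,.075),(0,.012))]
E
python3 fit1.py
```

```text
('top',) [658.7569896  160.73777044  47.27026212] 27.083865161178927 31.7726625 28
('scene',) [660.79641581 160.19517915  47.18492823] 27.0349724398318 26.587787499999997 28
('top', 'scene') [659.28131113 160.9508328   47.43441184] 27.177916019463733 64.9276375 36
```

```bash
cat >> h.py <<'E'
def plan(pos,Rt,n,state=None,quiet=False):
    s=state or arm.get_state();p=np.array(s["ee_pos"]);R=Ro.from_quat(s["tool_rot"]).as_matrix()
    rv=Ro.from_matrix(R.T@Rt).as_rotvec()
    rows=[]
    for i in range(n):
        Ri=R@Ro.from_rotvec(rv*i/n).as_matrix()
        rows.append(np.r_[Ri.T@(np.array(pos)-p)/n*1000,np.degrees(rv)/n])
    if not quiet:
        print("clock",s["clock"],"rot deg",np.degrees(rv),"dist",np.linalg.norm(pos-p)*1000,"tool shift",R.T@(np.array(pos)-p)*1000);print(np.round(rows,1).tolist())
    return rows
def down(yaw):
    a=np.radians(yaw);x=np.array([np.cos(a),np.sin(a),0]);z=np.array([0,0,-1.]);return np.stack([x,np.cross(z,x),z],1)
E
python3 -c "
from h import *
plan([.606,.1334,.15],down(-62.9),16)"
```

```text
clock 0.3 rot deg [ 1.45169180e-03  3.36433277e-02 -7.28723679e+00] dist 845.0521697827592 tool shift [-569.89428182 -615.3584963   103.28406578]
[[-35.6, -38.5, 6.5, 0.0, 0.0, -0.5], [-35.3, -38.7, 6.5, 0.0, 0.0, -0.5], [-35.0, -39.0, 6.5, 0.0, 0.0, -0.5], [-34.7, -39.3, 6.5, 0.0, 0.0, -0.5], [-34.4, -39.6, 6.5, 0.0, 0.0, -0.5], [-34.1, -39.8, 6.4, 0.0, 0.0, -0.5], [-33.7, -40.1, 6.4, 0.0, 0.0, -0.5], [-33.4, -40.4, 6.4, 0.0, 0.0, -0.5], [-33.1, -40.6, 6.4, 0.0, 0.0, -0.5], [-32.8, -40.9, 6.4, 0.0, 0.0, -0.5], [-32.5, -41.2, 6.4, 0.0, 0.0, -0.5], [-32.1, -41.4, 6.4, 0.0, 0.0, -0.5], [-31.8, -41.7, 6.4, 0.0, 0.0, -0.5], [-31.5, -41.9, 6.4, 0.0, 0.0, -0.5], [-31.1, -42.2, 6.4, 0.0, 0.0, -0.5], [-30.8, -42.4, 6.4, 0.0, 0.0, -0.5]]
```

{"name": "drive_tool", "arguments": {"steps": [[-35.5, -38.5, 6.5, 0, 0, -0.5], [-35.5, -38.5, 6.5, 0, 0, -0.5], [-35, -39, 6.5, 0, 0, -0.5], [-34.5, -39.5, 6.5, 0, 0, -0.5], [-34.5, -39.5, 6.5, 0, 0, -0.5], [-34, -40, 6.5, 0, 0, -0.5], [-33.5, -40, 6.5, 0, 0, -0.5], [-33.5, -40.5, 6.5, 0, 0, -0.5], [-33, -40.5, 6.5, 0, 0, -0.5], [-33, -41, 6.5, 0, 0, -0.5], [-32.5, -41, 6.5, 0, 0, -0.5], [-32, -41.5, 6.5, 0, 0, -0.5], [-32, -41.5, 6.5, 0, 0, -0.5], [-31.5, -42, 6.5, 0, 0, -0.5], [-31, -42, 6.5, 0, 0, -0.5], [-31, -42.5, 6.5, 0, 0, 0], [0, 0, 0, 0, 0, 0], [0, 0, 0, 0, 0, 0]], "grip": 0.5}}

```text
clock: 2.55
ee_pos: [0.6013, 0.1349, 0.149]
tool_rot: [0.854, -0.52, -0.0, 0.0]
wrist_force: [-1.2, -1.1, -1.1]
opening: 0.0428
```

```bash
python3 - <<'E'
from h import *
p,d=capture("wrist");ci=camera_info("wrist");print(ci)
cv2.imwrite("pics/wrist1.png",p);np.save("wrist1.npy",d);import pickle;pickle.dump(ci,open("wrist1.pkl","wb"))
plan([.606,.1334,.026],down(-62.9),6)
E
```

```text
{'camera_matrix': array([[297.31863964,   0.        , 254.94407168],
       [  0.        , 297.31863964, 191.52274096],
       [  0.        ,   0.        ,   1.        ]]), 'R': array([[ 4.57886865e-01, -8.89010408e-01, -3.37493892e-04],
       [-8.56118002e-01, -4.41047801e-01,  2.69330289e-01],
       [-2.39586281e-01, -1.23033867e-01, -9.63047809e-01]]), 't': array([-0.15544313,  0.56564595,  0.43813745])}
clock 2.6 rot deg [ 0.03743842 -0.03818021  0.14227744] dist 123.33069051003898 tool shift [  2.69009896  -3.90258035 123.23957342]
[[0.4, -0.7, 20.5, 0.0, -0.0, 0.0], [0.5, -0.6, 20.5, 0.0, -0.0, 0.0], [0.5, -0.6, 20.5, 0.0, -0.0, 0.0], [0.5, -0.6, 20.5, 0.0, -0.0, 0.0], [0.5, -0.6, 20.5, 0.0, -0.0, 0.0], [0.5, -0.6, 20.5, 0.0, -0.0, 0.0]]
```

```bash
sleep 1
```

```text
(no output)
```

View pics/wrist1.png

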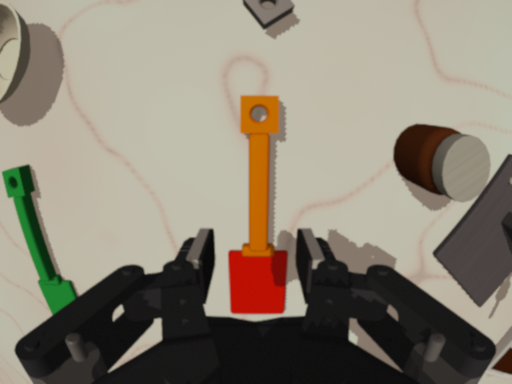

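The wrist view shows the orange spatula centred between the fingers. Its eye bore is at (260,115), the handle runs along column 259, and the green and grey look-alikes are well clear.

```bash
cat >> h.py <<'E'
def wray(ci,uv):
    K=ci["camera_matrix"];R=ci["R"];t=ci["t"];d=np.array([uv[0]-K[0,2],uv[1]-K[1,2]]);r=np.hypot(*d);th=r/K[0,0]
    v=np.r_[d/r*np.sin(th),np.cos(th)];return -R.T@t,R.T@v
def wz(ci,uv,z):
    o,d=wray(ci,uv);return o+d*(z-o[2])/d[2]
def wproj(ci,P):
    K=ci["camera_matrix"];c=ci["R"]@np.asarray(P)+ci["t"];r=np.hypot(c[0],c[1]);th=np.arctan2(r,c[2])
    return c[:2]/r*th*K[0,0]+K[:2,2]
E
python3 - <<'E'
from h import *
import pickle;ci=pickle.load(open("wrist1.pkl","rb"));p=cv2.imread("pics/wrist1.png")
g=p[...,2].astype(float)
# bore
sub=p[100:132,245:278];print(cv2.cvtColor(sub,cv2.COLOR_BGR2HSV)[::3,::3,1])
hsv=cv2.cvtColor(p,cv2.COLOR_BGR2HSV);m=((hsv[...,1]>170)&(hsv[...,0]>5)&(hsv[...,0]<25)).astype(np.uint8)
m=m[90:258,235:290];ys,xs=np.nonzero(m)
cs,h=cv2.findContours(m,cv2.RETR_CCOMP,cv2.CHAIN_APPROX_NONE)
for c,hh in zip(cs,h[0]):
    if len(c)>12:
        mo=cv2.moments(c);print(hh,len(c),mo["m10"]/mo["m00"]+235,mo["m01"]/mo["m00"]+90,cv2.boundingRect(c))
for r in range(100,132,4): 
    x=np.nonzero(m[r-90])[0];print(r,x.min()+235,x.max()+235)
for r in range(140,240,10):
    x=np.nonzero(m[r-90])[0];a=wz(ci,(x.min()+235-.5,r),.02);b=wz(ci,(x.max()+235+.5,r),.02);print(r,(a+b)/2,np.linalg.norm(a-b))
print("eye",wz(ci,(259.8,113.5),.02))
E
```

```text
[[251 255 255 255 254 255 255 255 255 255 255]
 [255 246 254 255 255 255 255 255 242 255 255]
 [255 252 255 240 158 145 228 255 255 255 255]
 [255 255 234  70  54  54  59 219 255 255 255]
 [255 255 149  51  53  52  51 120 255 255 255]
 [255 255 156  53  53  51  47  99 255 255 255]
 [255 255 245  75  53  51  43 175 255 255 255]
 [255 255 255 255 160 113 186 255 255 255 255]
 [255 255 255 255 255 255 255 255 255 255 255]
 [255 255 255 255 255 255 255 255 255 255 255]
 [255 255 255 255 255 255 255 255 255 255 255]]
[-1 -1  1 -1] 404 258.69385408041217 167.3417517710921 (6, 6, 38, 161)
[-1 -1 -1  0] 48 258.81571218795887 113.5704845814978 (15, 15, 18, 18)
100 241 277
104 241 278
108 241 277
112 241 277
116 241 277
120 241 277
124 241 277
128 241 277
140 [0.63981772 0.15084944 0.02      ] 0.01595434644026548
150 [0.63225956 0.14693472 0.02      ] 0.016045321373032755
160 [0.6246342  0.14298227 0.02      ] 0.01614930656959133
170 [0.6169232  0.13898247 0.02      ] 0.016266749675146408
180 [0.6091073  0.13492528 0.02      ] 0.016398181571958676
190 [0.6009665  0.13118764 0.02      ] 0.015672272469824743
200 [0.59287718 0.12698722 0.02      ] 0.015825127801385803
210 [0.58461799 0.1226959  0.02      ] 0.015993289525477617
220 [0.57616416 0.11830073 0.02      ] 0.016177659248598958
230 [0.56748882 0.11378762 0.02      ] 0.016379268409771084
eye [0.65993856 0.16051293 0.02      ]
```

{"name": "drive_tool", "arguments": {"steps": [[2.5, -4, 10, 0, 0, 0], [0, 0, 22, 0, 0, 0], [0, 0, 25, 0, 0, 0], [0, 0, 25, 0, 0, 0], [0, 0, 20, 0, 0, 0], [0, 0, 10, 0, 0, 0], [0, 0, 6, 0, 0, 0], [0, 0, 0, 0, 0, 0], [0, 0, 0, 0, 0, 0]]}}

```text
clock: 3.72
ee_pos: [0.6066, 0.1353, 0.0321]
tool_rot: [0.854, -0.52, 0.0, -0.0]
wrist_force: [0.2, 0.4, -0.5]
opening: 0.0427
```

{"name": "drive_tool", "arguments": {"steps": [[1.5, 0.5, 3, 0, 0, 0], [0, 0, 3, 0, 0, 0], [0, 0, 0, 0, 0, 0], [0, 0, 0, 0, 0, 0]]}}

```text
clock: 4.22
ee_pos: [0.6064, 0.1335, 0.0254]
tool_rot: [0.854, -0.52, -0.0, -0.0]
wrist_force: [-0.7, 0.3, -0.5]
opening: 0.0427
```

{"name": "drive_tool", "arguments": {"steps": [[0, 0, 0, 0, 0, 0], [0, 0, 0, 0, 0, 0], [0, 0, 0, 0, 0, 0], [0, 0, 0, 0, 0, 0], [0, 0, 0, 0, 0, 0], [0, 0, 0, 0, 0, 0]], "grip": 1}}

```text
clock: 4.97
ee_pos: [0.6066, 0.1336, 0.0256]
tool_rot: [0.854, -0.52, 0.0, -0.0]
wrist_force: [-0.4, -0.3, 4.8]
opening: 0.0169
```

{"name": "drive_tool", "arguments": {"steps": [[0, 0, -10, 0, 0, 0], [0, 0, -20, 0, 0, 0], [0, 0, -30, 0, 0, 0], [0, 0, -40, 0, 0, 0], [0, 0, -40, 0, 0, 0], [0, 0, -40, 0, 0, 0], [0, 0, -40, 0, 0, 0], [0, 0, -40, 0, 0, 0], [0, 0, 0, 0, 0, 0], [0, 0, 0, 0, 0, 0]]}}

```text
clock: 6.22
ee_pos: [0.606, 0.1334, 0.2855]
tool_rot: [0.854, -0.52, 0.0, 0.0]
wrist_force: [-0.0, 0.5, -2.7]
opening: 0.0167
```

```bash
python3 - <<'E'
from h import *
import pickle
ci=camera_info("wrist");st=arm.get_state();p,d=capture("wrist")
cv2.imwrite("pics/wrist2.png",p);np.save("wrist2.npy",d);pickle.dump((ci,st),open("wrist2.pkl","wb"))
for n,b in(("top",(265,145,330,210)),("scene",(160,160,240,265))):
    q=cv2.imread(f"pics/{n}0.png")[b[1]:b[3],b[0]:b[2]]
    q=cv2.resize(q,None,fx=7 if n=="scene" else 9,fy=7 if n=="scene" else 9,interpolation=cv2.INTER_CUBIC)[:600]
    cv2.imwrite(f"pics/st_{n}.png",np.clip(q.astype(float)*1.5,0,255).astype(np.uint8))
E
sleep 1
```

```text
(no output)
```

View pics/wrist2.png

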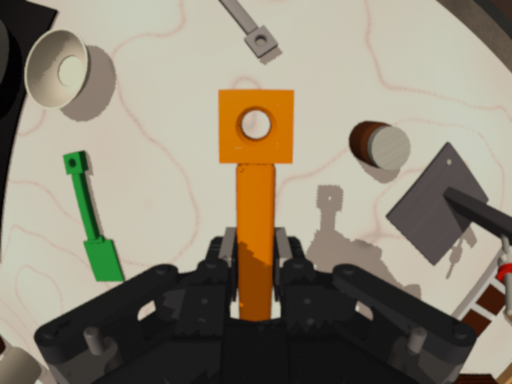

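View pics/st_top.png

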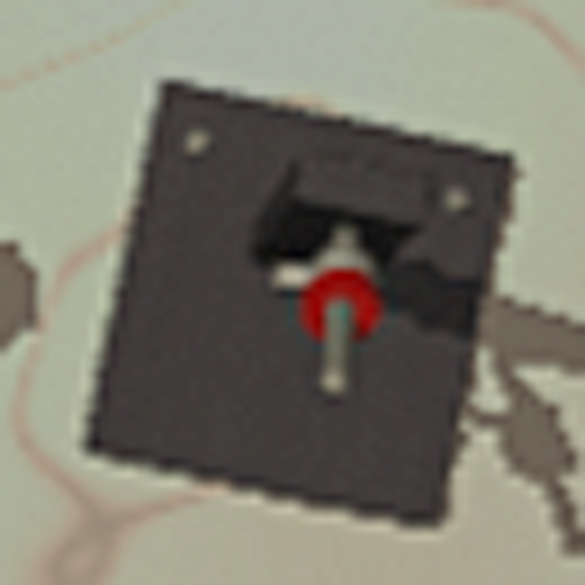

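View pics/st_scene.png

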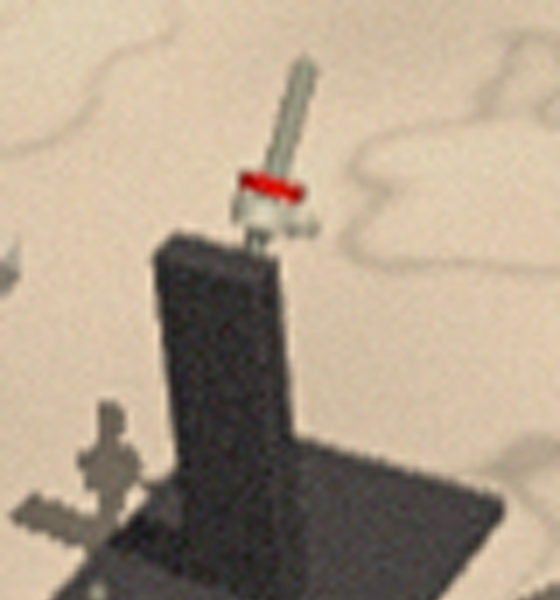

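The spatula is held centred, with its eye at (256,123). The stand zooms give the peg tip at about (301.6,186.6) in the top view and (202.9,169.7) in the scene view. I'll fit the peg from these.

```bash
cat >> h.py <<'E'
E50=np.radians(50)
def pegframe(x,y,yaw,el=E50,z0=.15):
    "x,y foot; stand yaw rad"
    Rs=Ro.from_euler("z",yaw).as_matrix()
    zz=Rs@[-np.cos(el),0,np.sin(el)];yy=Rs@[0,1,0];xx=np.cross(yy,zz)
    return np.stack([xx,yy,zz],1),np.array([x,y,z0])
E
python3 - <<'E'
from h import *
from scipy.optimize import least_squares
obs=[("top",(301.6,186.6),(302.45,179.0)),("scene",(202.85,169.7),(199.1,183.9))]
def res(p,use=None):
    R,o=pegframe(p[0],p[1],p[2]);r=[]
    for i,(n,a,b) in enumerate(obs):
        r+=list(proj(n,o+R[:,2]*.105)-a);r+=list(proj(n,o+R[:,2]*p[3+i])-b)
    return r
s=least_squares(res,[.69,-.17,-.2,.06,.06]);print(s.x,np.degrees(s.x[2]),np.round(s.fun,2))
R,o=pegframe(*s.x[:3]);print("tip",o+.11*R[:,2])
# red cap center by color
for n,b in(("top",(290,165,315,195)),("scene",(185,175,210,200))):
    q=cv2.imread(f"pics/{n}0.png");h=cv2.cvtColor(q,cv2.COLOR_BGR2HSV);m=(h[...,1]>140)&((h[...,0]<6)|(h[...,0]>172));z=np.zeros_like(m);z[b[1]:b[3],b[0]:b[2]]=1
    ys,xs=np.nonzero(m&z);print(n,len(xs),xs.mean(),ys.mean(),xs.min(),xs.max(),ys.min(),ys.max())
    for k in np.arange(.03,.066,.004):print(round(k,3),np.round(proj(n,o+R[:,2]*k),1),end=" ")
    print()
# base yaw: dark-mask fit
q=cv2.imread("pics/top0.png");g=q.max(2);m=(g<80);m[:,:272]=0;m[:148]=0;m[207:]=0;m[:,326:]=0
ys,xs=np.nonzero(m);P=np.array([atz("top",(a,b),.012)[:2] for a,b in zip(xs,ys)],np.float32)
print(cv2.minAreaRect(P))
from scipy.optimize import minimize
ST=[boxpts((-.08,.08),(-.075,.075),(0,.012))]
M=np.clip((95-g.astype(float))/20,0,1)[145:210,268:330]
M=cv2.morphologyEx(M,cv2.MORPH_CLOSE,np.ones((9,9)))
def cost(p):
    r=rend("top",Ro.from_euler("z",p[2]/100).as_matrix(),np.array([p[0]/1000,p[1]/1000,0]),ST,4,268,145,62,65)
    return ((r-M)**2).sum()
x0=np.array([680,-170,-22.])
r=minimize(cost,x0,method="Nelder-Mead",options=dict(initial_simplex=[x0,x0+[15,0,0],x0+[0,15,0],x0+[0,0,8]],xatol=.05,fatol=.1));print("base",r.x,np.degrees(r.x[2]/100),r.fun)
cv2.imwrite("pics/m.png",M*255)
E
```

```text
[ 0.69595872 -0.17664853 -0.21602056  0.06171155  0.06146513] -12.377066206679702 [ 0.34 -0.32 -0.02 -0.    0.36 -0.36 -0.02 -0.  ]
tip [ 0.62689544 -0.16149296  0.23426489]
top 45 302.2 178.0222222222222 298 306 175 182
0.03 [302.8 173.9] 0.034 [302.7 174.5] 0.038 [302.7 175.2] 0.042 [302.7 175.8] 0.046 [302.6 176.5] 0.05 [302.6 177.1] 0.054 [302.5 177.7] 0.058 [302.5 178.4] 0.062 [302.4 179. ] 
scene 21 198.0952380952381 186.23809523809524 194 202 185 188
0.03 [196.1 194.4] 0.034 [196.5 193.1] 0.038 [196.9 191.8] 0.042 [197.2 190.4] 0.046 [197.6 189.1] 0.05 [198.  187.7] 0.054 [198.4 186.4] 0.058 [198.8 185.1] 0.062 [199.1 183.7] 
((0.6775413751602173, -0.19269871711730957), (0.18910029530525208, 0.16114313900470734), 77.74376678466797)
base [ 681.78278599 -175.82079327  -21.97864442] -12.592835649048222 312.606875[ WARN:0@0.678] global loadsave.cpp:1063 imwrite_ Unsupported depth image for selected encoder is fallbacked to CV_8U.
```

```bash
cat >> h.py <<'E'
YAW=np.radians(-12.45);FOOT=(.696,-.1766)
PR,PO=pegframe(*FOOT,YAW)
TR=np.stack([-PR[:,1],-PR[:,0],-PR[:,2]],1)
EYE=np.array([0,-.060,.0156])
def tcp_for(s,EYE=EYE,dx=0,dy=0): return PO+PR@np.array([dx,dy,s])-TR@EYE
E
python3 - <<'E'
from h import *
import pickle
ci,st=pickle.load(open("wrist2.pkl","rb"));p=cv2.imread("pics/wrist2.png")
hsv=cv2.cvtColor(p,cv2.COLOR_BGR2HSV);m=((hsv[...,1]>150)&(hsv[...,0]>5)&(hsv[...,0]<25)).astype(np.uint8);m[240:]=0
cs,h=cv2.findContours(m,cv2.RETR_CCOMP,cv2.CHAIN_APPROX_NONE)
T=Ro.from_quat(st["tool_rot"]).as_matrix();pz=st["ee_pos"]
for c,hh in zip(cs,h[0]):
    if len(c)>25:
        W=np.array([T.T@(wz(ci,q[0],pz[2]-.0056)-pz) for q in c])
        print(hh,len(c),"mean tool",W.mean(0),"min",W.min(0),"max",W.max(0))
for s in(.17,):
    t=tcp_for(s);print("tcp target",t,"eye",PO+PR[:,2]*s)
    plan(t,TR,20)
E
```

```text
[ 1 -1 -1 -1] 117 mean tool [ 0.04819841 -0.05538742  0.00560631] min [ 0.0409204  -0.06343165  0.00560519] max [ 0.05709713 -0.04448477  0.00560752]
[ 8  5  7 -1] 440 mean tool [-0.00047882 -0.04572714  0.00559909] min [-0.01604898 -0.07583836  0.00559623] max [ 0.01531813 -0.00860978  0.00560144]
[-1 -1 -1  6] 86 mean tool [-0.00043901 -0.06097986  0.00559882] min [-0.00694648 -0.06735267  0.0055978 ] max [ 0.00610612 -0.05460964  0.00559982]
tcp target [ 0.53462222 -0.14097113  0.25361059] eye [ 0.58929574 -0.15304191  0.28022756]
clock 6.275 rot deg [38.4322591  13.86178606 38.1221592 ] dist 285.051088628052 tool shift [211.05069916 189.03758582  31.24926654]
[[10.6, 9.5, 1.6, 1.9, 0.7, 1.9], [10.8, 9.1, 1.4, 1.9, 0.7, 1.9], [11.1, 8.8, 1.2, 1.9, 0.7, 1.9], [11.4, 8.5, 1.1, 1.9, 0.7, 1.9], [11.7, 8.1, 0.9, 1.9, 0.7, 1.9], [11.9, 7.8, 0.8, 1.9, 0.7, 1.9], [12.2, 7.4, 0.7, 1.9, 0.7, 1.9], [12.4, 7.0, 0.6, 1.9, 0.7, 1.9], [12.6, 6.6, 0.5, 1.9, 0.7, 1.9], [12.8, 6.2, 0.5, 1.9, 0.7, 1.9], [13.0, 5.8, 0.4, 1.9, 0.7, 1.9], [13.2, 5.4, 0.4, 1.9, 0.7, 1.9], [13.4, 4.9, 0.4, 1.9, 0.7, 1.9], [13.5, 4.5, 0.4, 1.9, 0.7, 1.9], [13.7, 4.1, 0.4, 1.9, 0.7, 1.9], [13.8, 3.6, 0.4, 1.9, 0.7, 1.9], [13.9, 3.2, 0.5, 1.9, 0.7, 1.9], [14.0, 2.7, 0.6, 1.9, 0.7, 1.9], [14.1, 2.3, 0.6, 1.9, 0.7, 1.9], [14.1, 1.8, 0.7, 1.9, 0.7, 1.9]]
```

{"name": "drive_tool", "arguments": {"steps": [[10.5, 9.5, 1.5, 1.9, 0.7, 1.9], [11, 9, 1.5, 1.9, 0.7, 1.9], [11, 9, 1, 1.9, 0.7, 1.9], [11.5, 8.5, 1, 1.9, 0.7, 1.9], [11.5, 8, 1, 1.9, 0.7, 1.9], [12, 8, 1, 1.9, 0.7, 1.9], [12, 7.5, 0.5, 1.9, 0.7, 1.9], [12.5, 7, 0.5, 1.9, 0.7, 1.9], [12.5, 6.5, 0.5, 1.9, 0.7, 1.9], [13, 6, 0.5, 1.9, 0.7, 1.9], [13, 6, 0.5, 1.9, 0.7, 1.9], [13, 5.5, 0.5, 1.9, 0.7, 1.9], [13.5, 5, 0.5, 1.9, 0.7, 1.9], [13.5, 4.5, 0.5, 1.9, 0.7, 1.9], [13.5, 4, 0.5, 1.9, 0.7, 1.9], [14, 3.5, 0.5, 1.9, 0.7, 1.9], [14, 3, 0.5, 1.9, 0.7, 1.9], [14, 2.5, 0.5, 1.9, 0.7, 1.9], [14, 2.5, 0.5, 1.9, 0.7, 1.9], [14, 2, 0.5, 1.9, 0.7, 1.9]]}}

```text
clock: 8.78
ee_pos: [0.5339, -0.1412, 0.2531]
tool_rot: [-0.59, 0.733, -0.265, 0.211]
wrist_force: [-0.4, 0.1, -0.8]
opening: 0.0167
```

{"name": "drive_tool", "arguments": {"steps": [[0, 0, 0, 0, 0, 0], [0, 0, 0, 0, 0, 0]]}}

```text
clock: 9.02
ee_pos: [0.535, -0.1402, 0.2544]
tool_rot: [-0.59, 0.732, -0.266, 0.211]
wrist_force: [-0.6, 1.0, -2.2]
opening: 0.0166
```

```bash
cat > look.py <<'E'
import sys,pickle
from h import *
k=sys.argv[1];names=sys.argv[2].split(",")
st=arm.get_state()
for n in names:
    ci=camera_info(n);p,d=capture(n);cv2.imwrite(f"pics/{n}_{k}.png",p);np.save(f"{n}_{k}.npy",d)
    if n=="wrist": pickle.dump((ci,st),open(f"wrist_{k}.pkl","wb"))
    b={"top":(265,150,345,235),"scene":(160,145,240,265)}.get(n)
    if b:
        f=7 if n=="top" else 5
        q=cv2.resize(p[b[1]:b[3],b[0]:b[2]],None,fx=f,fy=f,interpolation=cv2.INTER_CUBIC)
        cv2.imwrite(f"pics/{n}_{k}z.png",np.clip(q.astype(float)*1.5,0,255).astype(np.uint8))
R=Ro.from_quat(st["tool_rot"]).as_matrix();eye=np.array(st["ee_pos"])+R@np.array([-.0004,-.0605,.0156])
print("eye in peg frame mm",PR.T@(eye-PO)*1000,"rot err deg (tool)",np.degrees(Ro.from_matrix(R.T@TR).as_rotvec()))
print("F peg",PR.T@st["wrist_force"],"T",PR.T@st["torque"],st["clock"])
E
python3 look.py a wrist,top,scene
```

```text
eye in peg frame mm [  1.10045204   1.42363989 170.06029251] rot err deg (tool) [ 0.36189426 -0.14257787  0.25384508]
F peg [-2.04887038  0.79818131 -1.16435106] T [ 0.01727731  0.79930425 -0.00588905] 9.025
```

```bash
sleep 1
```

```text
(no output)
```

View pics/wrist_a.png

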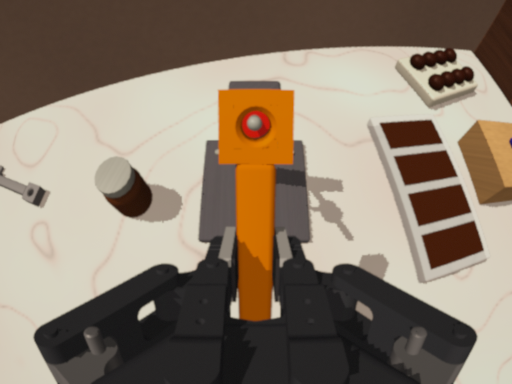

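View pics/top_az.png

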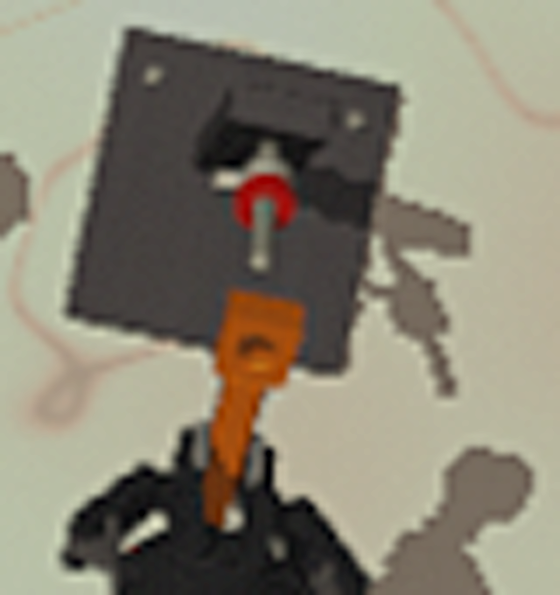

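View pics/scene_az.png

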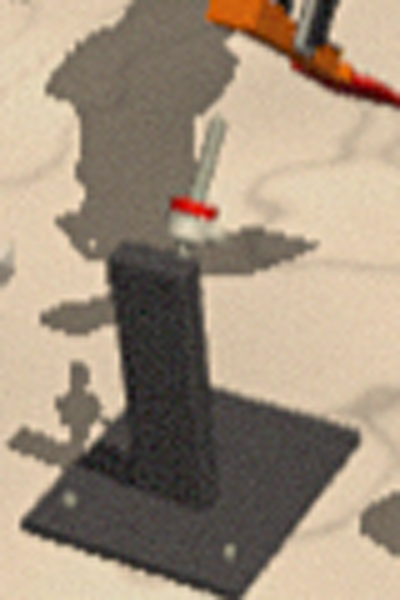

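The wrist view looks straight through the eye at (256,123), with the peg tip at about (254,124) and the red cap behind it. I'll overlay the predictions on this image to refine them.

```bash
cat > ov.py <<'E'
import sys,pickle
from h import *
k=sys.argv[1];ci,st=pickle.load(open(f"wrist_{k}.pkl","rb"));p=cv2.imread(f"pics/wrist_{k}.png")
R=Ro.from_quat(st["tool_rot"]).as_matrix();tp=np.array(st["ee_pos"])
x0,y0,f=206,74,6;q=cv2.resize(p[y0:y0+100,x0:x0+100],None,fx=f,fy=f,interpolation=cv2.INTER_CUBIC)
cv2.imwrite(f"pics/wrist_{k}z.png",q)
a=np.linspace(0,2*np.pi,60)
def circ(c,Rm,r,col):
    uv=[wproj(ci,c+Rm[:,0]*r*np.cos(t)+Rm[:,1]*r*np.sin(t)) for t in a]
    uv=((np.array(uv)-[x0,y0]+.5)*f).astype(np.int32);cv2.polylines(q,[uv],True,col,1)
for z,c in((.0056,(255,0,0)),(.0256,(255,255,0))): circ(tp+R@np.array([-.0004,-.0605,z]),R,.00675,c)
circ(PO+PR[:,2]*.105,PR,.005,(0,255,0));circ(PO+PR[:,2]*.058,PR,.014,(255,0,255));circ(PO+PR[:,2]*.058,PR,.005,(255,255,255))
cv2.imwrite(f"pics/wrist_{k}o.png",q)
print("tip pred",wproj(ci,PO+PR[:,2]*.105),"bore top",wproj(ci,tp+R@np.array([-.0004,-.0605,.0056])))
E
python3 ov.py a
```

```text
tip pred [255.70677329 120.71140829] bore top [253.0966106  125.13928248]
```

```bash
sleep 1
```

```text
(no output)
```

View pics/wrist_ao.png

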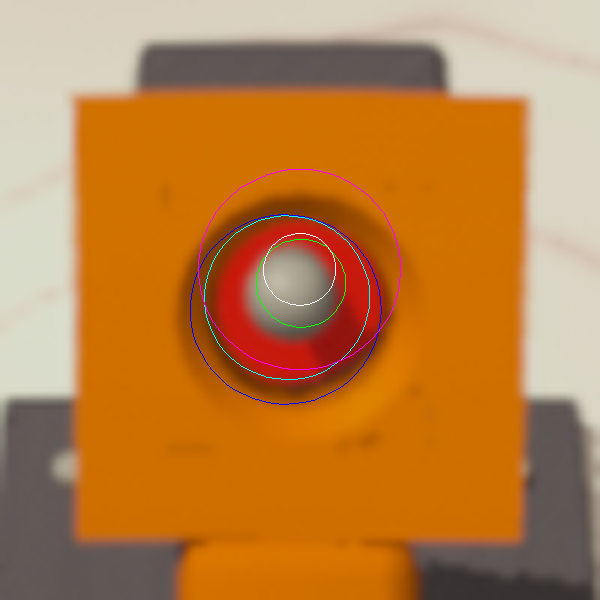

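View pics/wrist_az.png

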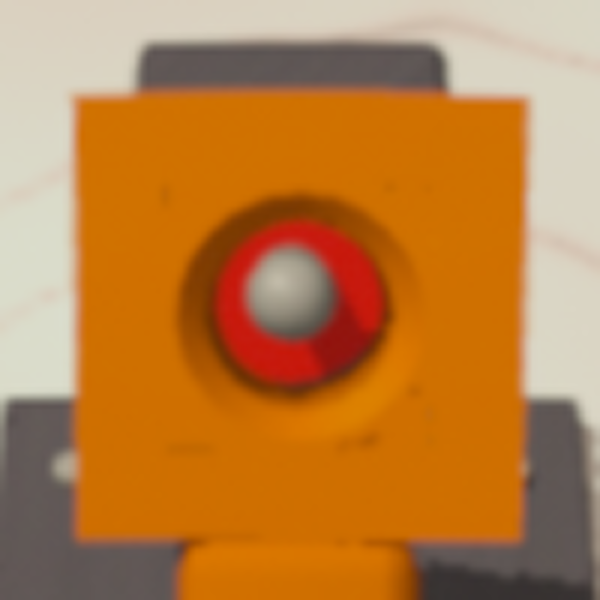

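```bash
cat >> h.py <<'E'
def wtool(ci,st,uv,z):
    "pixel -> tool-frame point (mm) on plane tool z"
    R=Ro.from_quat(st["tool_rot"]).as_matrix();o,d=wray(ci,uv);o=R.T@(o-np.array(st["ee_pos"]));d=R.T@d
    return (o+d*(z-o[2])/d[2])*1000
E
python3 - <<'E'
from h import *
import pickle
for f in("wrist2","wrist_a"):
    ci,st=pickle.load(open(f+".pkl","rb"));R=Ro.from_quat(st["tool_rot"]).as_matrix()
    print(f,"cam pos in tool",R.T@(-ci["R"].T@ci["t"]-st["ee_pos"])*1000,"rot",np.degrees(Ro.from_matrix(ci["R"]@R).as_rotvec()),np.abs(st["joint_velocities"]).max())
z=lambda x,y:((x+.5)/6-.5+206,(y+.5)/6-.5+74)
print("bore top",wtool(ci,st,z(302,317.5),.0056),"block ctr",wtool(ci,st,z(301,318),.0056))
print("bore bottom",wtool(ci,st,z(302,305),.0256))
print("tip",wtool(ci,st,z(290,293),.0056+.075),wtool(ci,st,z(290,293),.0056+.070))
E
```

```text
wrist2 cam pos in tool [  -0.5276968   -66.66699603 -120.30292261] rot [15.59194586  0.05541135  0.02284181] 0.019404149228994905
wrist_a cam pos in tool [   0.44775559  -66.76179702 -121.2187545 ] rot [ 1.56196145e+01  3.03722488e-02 -8.04096449e-03] 0.01122882030135522
bore top [  0.79448283 -59.91756247   5.6       ] block ctr [  0.72385953 -59.88189538   5.6       ]
bore bottom [  0.84896363 -59.86958482  25.6       ]
tip [ -0.34747641 -58.64813554  80.6       ] [ -0.32777477 -58.84914911  75.6       ]
```

{"name": "drive_tool", "arguments": {"steps": [[-1.1, 1.2, 0, 0, 0, 0], [0, 0, 10, 0, 0, 0], [0, 0, 10, 0, 0, 0], [0, 0, 10, 0, 0, 0], [0, 0, 5, 0, 0, 0], [0, 0, 0, 0, 0, 0], [0, 0, 0, 0, 0, 0]]}}

```text
clock: 10.05
ee_pos: [0.5563, -0.1445, 0.2273]
tool_rot: [-0.59, 0.733, -0.266, 0.211]
wrist_force: [-0.6, -0.2, -1.1]
opening: 0.0165
```

```bash
python3 look.py b wrist,top,scene;python3 ov.py b
```

```text
eye in peg frame mm [  0.27016832   1.74974845 135.4349961 ] rot err deg (tool) [ 0.27063503 -0.17762535  0.19435079]
F peg [-1.08641372 -0.345271   -0.49745687] T [-0.02629667  0.82875977  0.01217797] 10.05
tip pred [256.58931492 121.88639592] bore top [253.15550399 125.21068561]
```

```bash
sleep 1
```

```text
(no output)
```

View pics/wrist_bz.png

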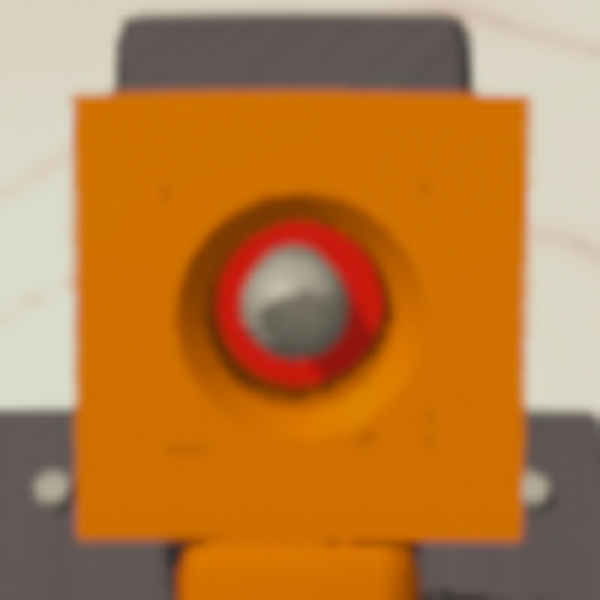

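View pics/scene_bz.png

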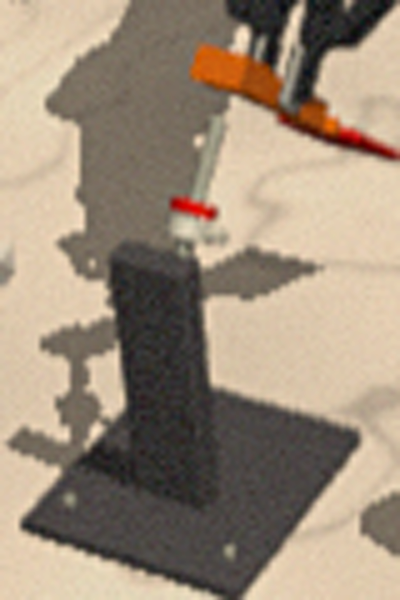

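View pics/top_bz.png

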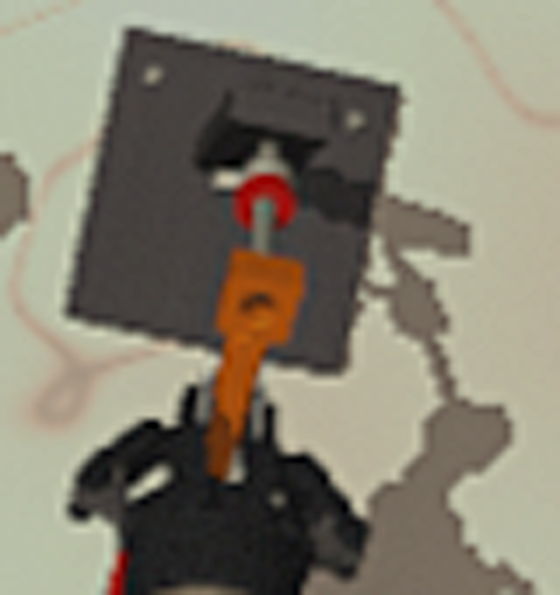

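The tip now sits inside the bore view at about zoom (295,302), with the bore circle at (302,305). I'll compute the residual.

```bash
python3 - <<'E'
from h import *
import pickle
ci,st=pickle.load(open("wrist_b.pkl","rb"))
z=lambda x,y:((x+.5)/6-.5+206,(y+.5)/6-.5+74)
print("bore top",wtool(ci,st,z(302,317.5),.0056),"bottom",wtool(ci,st,z(302,305),.0256))
for t in(.0406,.0456,.0506):print("tip",wtool(ci,st,z(295,302),t))
E
```

```text
bore top [  0.76982624 -59.94808174   5.6       ] bottom [  0.82407233 -59.90061681  25.6       ]
tip [  0.23460452 -59.46942475  40.6       ]
tip [  0.22874871 -59.2432166   45.6       ]
tip [  0.2228929  -59.01700845  50.6       ]
```

{"name": "drive_tool", "arguments": {"steps": [[-0.6, 0.6, 0, 0, 0, 0], [0, 0, 5, 0, 0, 0], [0, 0, 5, 0, 0, 0], [0, 0, 4, 0, 0, 0], [0, 0, 3, 0, 0, 0], [0, 0, 3, 0, 0, 0], [0, 0, 0, 0, 0, 0], [0, 0, 0, 0, 0, 0]]}}

```text
clock: 11.2
ee_pos: [0.5684, -0.1466, 0.2114]
tool_rot: [-0.59, 0.733, -0.266, 0.211]
wrist_force: [0.5, -0.1, -1.5]
opening: 0.0166
```

```bash
python3 look.py c wrist;python3 ov.py c
```

```text
eye in peg frame mm [ -0.49269293   2.32623894 115.37294027] rot err deg (tool) [ 0.2754456  -0.17517243  0.1975139 ]
F peg [-0.53422981  0.01668015 -1.48257526] T [-0.05070612  0.83778909  0.07533212] 11.2
tip pred [258.09040239 122.04923612] bore top [253.1459893  125.15645106]
```

```bash
sleep 1
```

```text
(no output)
```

View pics/wrist_cz.png

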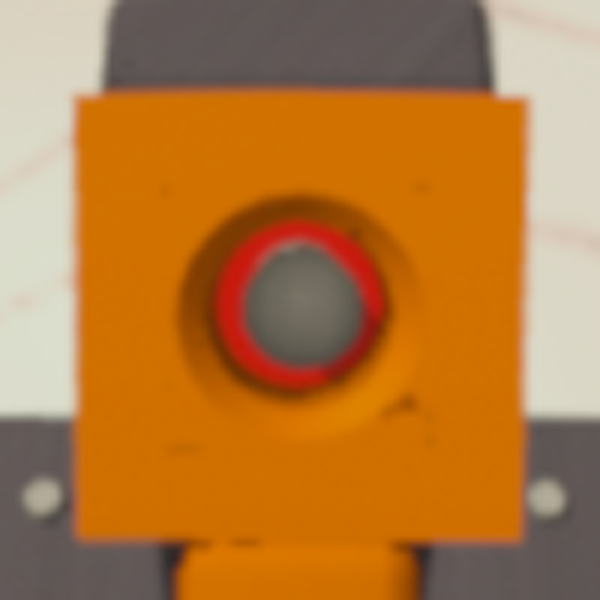

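{"name": "drive_tool", "arguments": {"steps": [[0, 0, 3, 0, 0, 0], [0, 0, 3, 0, 0, 0], [0, 0, 3, 0, 0, 0], [0, 0, 3, 0, 0, 0], [0, 0, 3, 0, 0, 0], [0, 0, 0, 0, 0, 0], [0, 0, 0, 0, 0, 0]]}}

```text
clock: 12.12
ee_pos: [0.5777, -0.1487, 0.1998]
tool_rot: [-0.59, 0.733, -0.266, 0.211]
wrist_force: [0.4, -0.1, -1.0]
opening: 0.0164
```

```bash
python3 look.py d wrist,scene;python3 ov.py d
```

```text
eye in peg frame mm [ -0.64381155   2.28434928 100.3229801 ] rot err deg (tool) [ 0.28525582 -0.17342429  0.19698937]
F peg [-0.32519641  0.02802511 -1.03041581] T [-0.01209609  0.84349809  0.01430929] 12.125
tip pred [258.43513902 123.26300537] bore top [253.14189248 125.2298543 ]
```

```bash
sleep 1
```

```text
(no output)
```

View pics/wrist_dz.png

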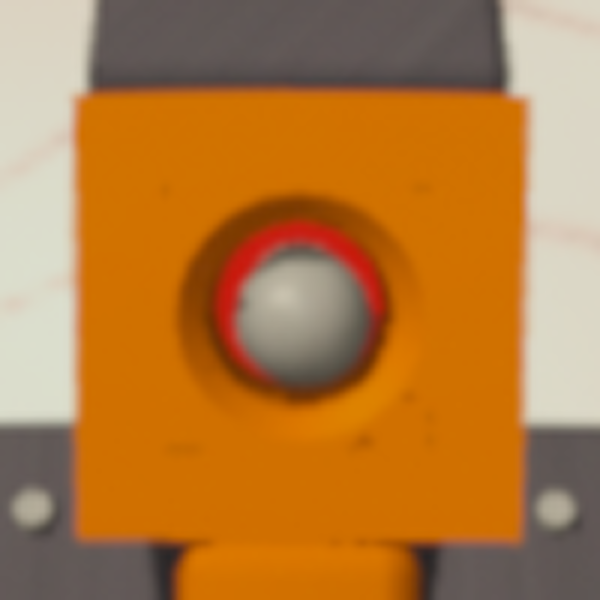

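View pics/scene_dz.png

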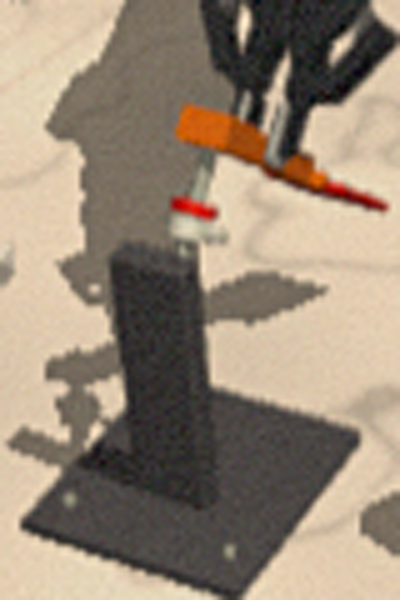

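The eye is threaded over the peg, with the tip concentric at (302,318) and no contact force. I'll carry on down the peg.

{"name": "drive_tool", "arguments": {"steps": [[0, 0, 3, 0, 0, 0], [0, 0, 3, 0, 0, 0], [0, 0, 3, 0, 0, 0], [0, 0, 3, 0, 0, 0], [0, 0, 3, 0, 0, 0], [0, 0, 3, 0, 0, 0], [0, 0, 0, 0, 0, 0], [0, 0, 0, 0, 0, 0]]}}

```text
clock: 13.22
ee_pos: [0.589, -0.1512, 0.1859]
tool_rot: [-0.59, 0.733, -0.266, 0.211]
wrist_force: [0.2, 0.2, -0.4]
opening: 0.0166
```

```bash
python3 look.py e wrist,top;python3 ov.py e
```

```text
eye in peg frame mm [-0.71785907  2.24935917 82.32770122] rot err deg (tool) [ 0.28248739 -0.17266567  0.20023179]
F peg [-0.140433    0.27200683 -0.40498745] T [ 0.00219349  0.91354724 -0.03946645] 13.225
tip pred [258.98136846 125.29181441] bore top [253.11723613 125.21182217]
```

```bash
sleep 1
```

```text
(no output)
```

View pics/wrist_ez.png

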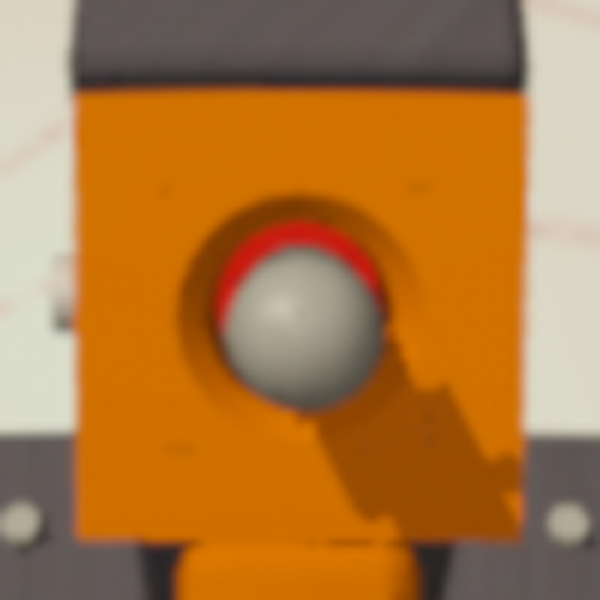

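{"name": "drive_tool", "arguments": {"steps": [[0, 0, 2, 0, 0, 0], [0, 0, 2, 0, 0, 0], [0, 0, 2, 0, 0, 0], [0, 0, 2, 0, 0, 0], [0, 0, 1, 0, 0, 0], [0, 0, 0, 0, 0, 0], [0, 0, 0, 0, 0, 0]]}}

```text
clock: 14.2
ee_pos: [0.5946, -0.1525, 0.1791]
tool_rot: [-0.59, 0.733, -0.266, 0.211]
wrist_force: [-0.5, 0.1, -1.8]
opening: 0.0166
```

```bash
cat > f.py <<'E'
from h import *
st=arm.get_state();R=Ro.from_quat(st["tool_rot"]).as_matrix();eye=np.array(st["ee_pos"])+R@np.array([-.0004,-.0605,.0156])
print("eye peg mm",np.round(PR.T@(eye-PO)*1000,2),"F peg",np.round(PR.T@st["wrist_force"],2),"T peg",np.round(PR.T@st["torque"],3),st["clock"],st["opening"])
E
python3 f.py
```

```text
eye peg mm [-0.71  2.21 73.37] F peg [-1.57 -0.05 -1.07] T peg [-0.034  0.901 -0.032] 14.2 0.01661682474450972
```

{"name": "drive_tool", "arguments": {"steps": [[0, 0, 1, 0, 0, 0], [0, 0, 1, 0, 0, 0], [0, 0, 1, 0, 0, 0], [0, 0, 0, 0, 0, 0], [0, 0, 0, 0, 0, 0]]}}

```text
clock: 14.82
ee_pos: [0.5964, -0.1529, 0.1767]
tool_rot: [-0.59, 0.733, -0.266, 0.211]
wrist_force: [-0.2, 0.5, -1.9]
opening: 0.0166
```

```bash
python3 f.py
```

```text
eye peg mm [-0.8   2.2  70.31] F peg [-1.4   0.5  -1.25] T peg [-0.036  0.813 -0.015] 14.825 0.016554925172757938
```

{"name": "drive_tool", "arguments": {"steps": [[0, 0, 1, 0, 0, 0], [0, 0, 1, 0, 0, 0], [0, 0, 0, 0, 0, 0], [0, 0, 0, 0, 0, 0]]}}

```text
clock: 15.32
ee_pos: [0.5977, -0.1533, 0.1752]
tool_rot: [-0.59, 0.733, -0.266, 0.211]
wrist_force: [-0.3, -0.1, -1.1]
opening: 0.0163
```

```bash
python3 f.py; python3 look.py g scene,wrist; python3 ov.py g
```

```text
eye peg mm [-0.75  2.17 68.34] F peg [-0.87 -0.13 -0.66] T peg [-0.005  0.785 -0.006] 15.325 0.01634451400271323
eye in peg frame mm [-0.74762119  2.16568213 68.3435598 ] rot err deg (tool) [ 0.27774461 -0.17590527  0.19798602]
F peg [-0.86962166 -0.1273851  -0.66242062] T [-0.00533192  0.78462328 -0.00639499] 15.325
tip pred [259.49742199 127.39574925] bore top [253.19422187 125.15751384]
```

```bash
sleep 1
```

```text
(no output)
```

View pics/scene_gz.png

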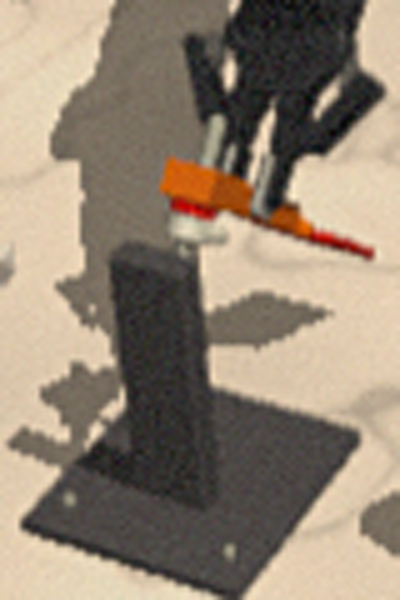

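View pics/wrist_gz.png

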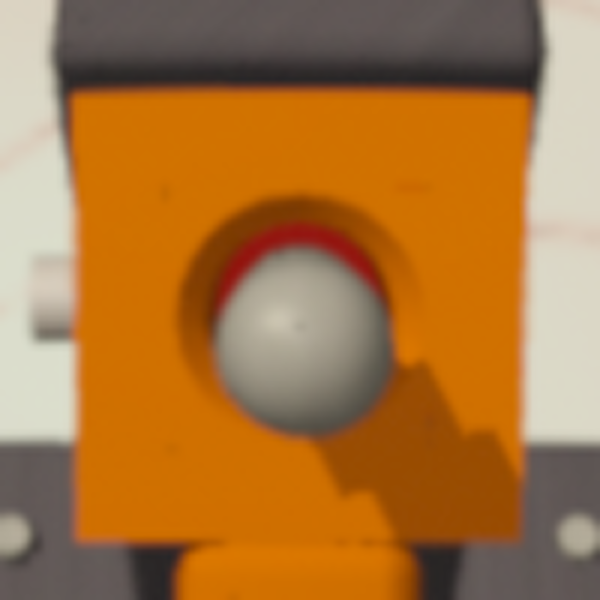

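{"name": "drive_tool", "arguments": {"steps": [[0, 0, 1, 0, 0, 0], [0, 0, 0, 0, 0, 0], [0, 0, 0, 0, 0, 0]]}}

```text
clock: 15.8
ee_pos: [0.5983, -0.1534, 0.1744]
tool_rot: [-0.59, 0.733, -0.266, 0.211]
wrist_force: [-1.7, 0.5, 0.1]
opening: 0.0166
```

```bash
python3 f.py
```

```text
eye peg mm [-0.8   2.2  67.34] F peg [-1.26  0.09  1.19] T peg [-0.02   0.792  0.009] 15.8 0.016559470767962936
```

{"name": "drive_tool", "arguments": {"steps": [[0, 0, 1, 0, 0, 0], [0, 0, 0, 0, 0, 0], [0, 0, 0, 0, 0, 0]]}}

```text
clock: 16.18
ee_pos: [0.5989, -0.1535, 0.1736]
tool_rot: [-0.59, 0.733, -0.266, 0.211]
wrist_force: [-3.3, 0.4, 1.0]
opening: 0.0166
```

```bash
python3 f.py
```

```text
eye peg mm [-0.84  2.21 66.32] F peg [-1.87 -0.35  2.84] T peg [-0.022  0.842  0.031] 16.175 0.01663065689835607
```

{"name": "drive_tool", "arguments": {"steps": [[0, 0, 1, 0, 0, 0], [0, 0, 0, 0, 0, 0], [0, 0, 0, 0, 0, 0]]}}

```text
clock: 16.55
ee_pos: [0.5995, -0.1536, 0.1729]
tool_rot: [-0.59, 0.733, -0.266, 0.211]
wrist_force: [-4.5, 1.8, 2.2]
opening: 0.0167
```

```bash
python3 f.py
```

```text
eye peg mm [-0.82  2.21 65.34] F peg [-2.25  0.77  4.74] T peg [0.039 0.891 0.054] 16.55 0.01674623880427451
```

The force along the peg rises by about 1.9 N/mm, which matches the cap's spring. The net push is about 5.6 N. I'll go 1 mm further and hold.

{"name": "drive_tool", "arguments": {"steps": [[0, 0, 1, 0, 0, 0], [0, 0, 0, 0, 0, 0], [0, 0, 0, 0, 0, 0], [0, 0, 0, 0, 0, 0]]}}

```text
clock: 17.05
ee_pos: [0.6001, -0.1538, 0.1722]
tool_rot: [-0.59, 0.733, -0.266, 0.211]
wrist_force: [-5.9, 1.6, 2.4]
opening: 0.0165
```

```bash
python3 f.py
```

```text
eye peg mm [-0.82  2.16 64.41] F peg [-3.13  0.26  5.69] T peg [0.039 0.962 0.005] 17.05 0.016511458358884682
```

{"name": "drive_tool", "arguments": {"steps": [[0, 0, 0, 0, 0, 0], [0, 0, 0, 0, 0, 0], [0, 0, 0, 0, 0, 0], [0, 0, 0, 0, 0, 0], [0, 0, 0, 0, 0, 0], [0, 0, 0, 0, 0, 0]]}}

```text
clock: 17.8
ee_pos: [0.6001, -0.1538, 0.1721]
tool_rot: [-0.59, 0.733, -0.266, 0.211]
wrist_force: [-6.2, 1.0, 2.8]
opening: 0.0166
```

```bash
python3 f.py
```

```text
eye peg mm [-0.86  2.18 64.39] F peg [-2.98 -0.35  6.22] T peg [ 0.037  0.912 -0.015] 17.8 0.016599511478912445
```

{"name": "drive_tool", "arguments": {"steps": [[0, 0, 0, 0, 0, 0], [0, 0, 0, 0, 0, 0], [0, 0, 0, 0, 0, 0], [0, 0, 0, 0, 0, 0]]}}

```text
clock: 18.3
ee_pos: [0.6001, -0.1538, 0.1722]
tool_rot: [-0.59, 0.733, -0.266, 0.211]
wrist_force: [-5.8, 2.0, 4.0]
opening: 0.0164
```

```bash
python3 f.py
```

```text
eye peg mm [-0.81  2.18 64.4 ] F peg [-2.14  0.73  7.01] T peg [ 0.012  0.946 -0.011] 18.3 0.016364896470592444
```

{"name": "drive_tool", "arguments": {"steps": [[0, 0, -0.9, 0, 0, 0], [0, 0, -0.9, 0, 0, 0], [0, 0, -0.7, 0, 0, 0], [0, 0, 0, 0, 0, 0], [0, 0, 0, 0, 0, 0]]}}

```text
clock: 18.92
ee_pos: [0.5987, -0.1534, 0.174]
tool_rot: [-0.59, 0.733, -0.266, 0.211]
wrist_force: [-2.4, 0.6, -0.2]
opening: 0.0167
```

```bash
python3 f.py
```

```text
eye peg mm [-0.76  2.21 66.8 ] F peg [-2.    0.06  1.45] T peg [-0.009  0.82  -0.054] 18.925 0.016680639055343265
```

{"name": "drive_tool", "arguments": {"steps": [[0, 0, 0, 0, 0, 0], [0, 0, 0, 0, 0, 0], [0, 0, 0, 0, 0, 0], [0, 0, 0, 0, 0, 0], [0, 0, 0, 0, 0, 0], [0, 0, 0, 0, 0, 0]], "grip": 0.55}}

```text
clock: 19.68
ee_pos: [0.5986, -0.1535, 0.174]
tool_rot: [-0.59, 0.733, -0.266, 0.211]
wrist_force: [0.7, -0.3, -0.4]
opening: 0.0385
```

```bash
python3 f.py; python3 look.py i scene,wrist,top; python3 ov.py i
```

```text
eye peg mm [-0.8   2.17 66.82] F peg [ 0.31 -0.13 -0.77] T peg [-0.002  0.703  0.011] 19.675 0.03846720555050527
eye in peg frame mm [-0.80134325  2.16881681 66.82390674] rot err deg (tool) [ 0.28069082 -0.17488964  0.19586772]
F peg [ 0.31060428 -0.12998243 -0.76934158] T [-0.00191268  0.70270638  0.01143173] 19.675
tip pred [259.59072008 127.60072889] bore top [253.19717306 125.21993761]
```

```bash
sleep 1
```

```text
(no output)
```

View pics/scene_iz.png

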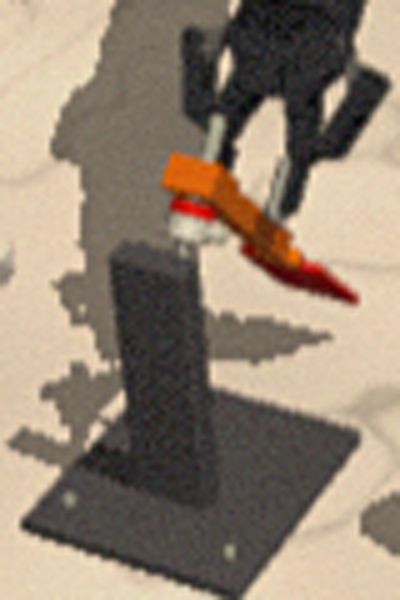

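View pics/wrist_i.png

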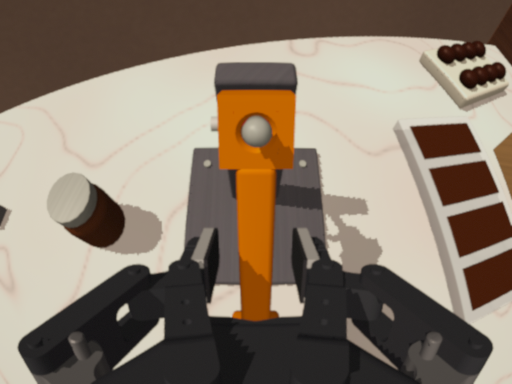

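Released: the blade has dropped a few degrees, the eye is still over the peg by the cap, and the handle is clear of both fingers in the wrist view (handle at 239-276, fingers at about 205 and 305). I'll withdraw straight back.

{"name": "drive_tool", "arguments": {"steps": [[0, 0, -5, 0, 0, 0], [0, 0, -10, 0, 0, 0], [0, 0, -15, 0, 0, 0], [0, 0, -15, 0, 0, 0], [0, 0, -20, 0, 0, 0], [0, 0, -20, 0, 0, 0], [0, 0, -20, 0, 0, 0], [0, 0, -15, 0, 0, 0], [0, 0, 0, 0, 0, 0], [0, 0, 0, 0, 0, 0]]}}

```text
clock: 21.08
ee_pos: [0.5239, -0.1365, 0.2659]
tool_rot: [-0.59, 0.733, -0.266, 0.211]
wrist_force: [0.0, -0.5, 0.5]
opening: 0.0385
```

```bash
python3 look.py j scene,wrist,top; python3 - <<'E'
from h import *
p=cv2.imread("pics/wrist_j.png")[20:200,170:340];cv2.imwrite("pics/wrist_jz.png",cv2.resize(p,None,fx=3.3,fy=3.3,interpolation=cv2.INTER_CUBIC))
E
```

```text
eye in peg frame mm [ -0.42870686   2.60665938 186.47466496] rot err deg (tool) [ 0.29757943 -0.17085403  0.20443041]
F peg [ 0.44683797 -0.45812818  0.31120231] T [ 0.0895883   0.72960004 -0.0078687 ] 21.075
```

```bash
sleep 1
```

```text
(no output)
```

View pics/scene_jz.png

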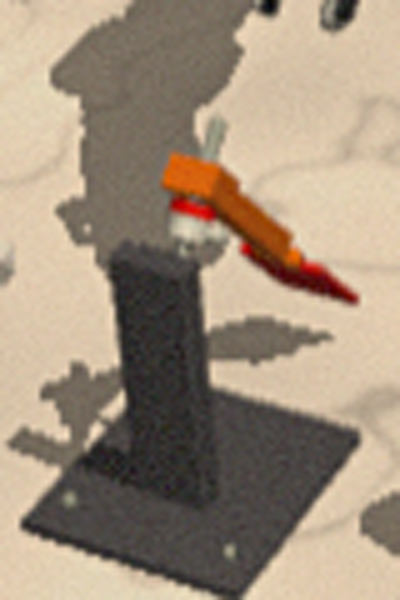

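View pics/wrist_j.png

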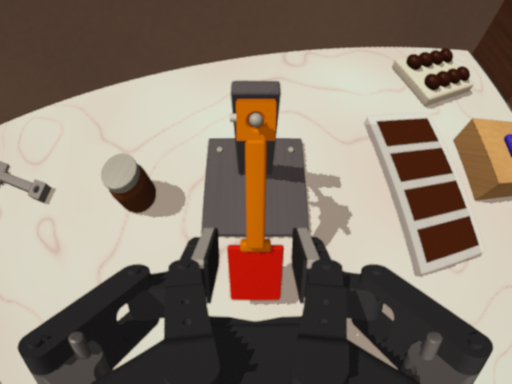

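View pics/top_j.png

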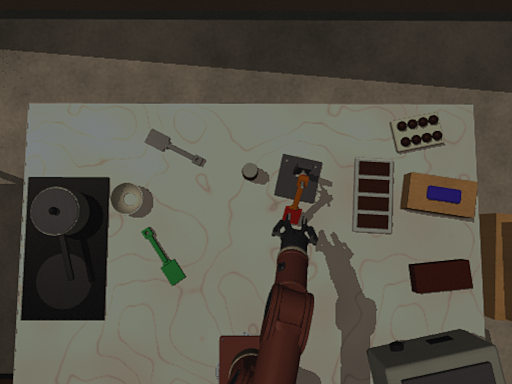

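The spatula hangs on the peg against the red cap and the gripper is clear. The jar, bowl and mould look unmoved in the top view. I'll check the contact with the cap by fitting the hanging pose.

```bash
cat > fit2.py <<'E'
from h import *
from scipy.optimize import minimize
import pickle
B={"top":(280,165,325,235),"scene":(185,170,240,215)}
def soft(im,box):
    hsv=cv2.cvtColor(im,cv2.COLOR_BGR2HSV).astype(float);x0,y0,x1,y1=box
    m=np.clip((hsv[...,1]-90)/80,0,1)*((hsv[...,0]<25)|(hsv[...,0]>170));return m[y0:y1,x0:x1]
# scene: pick
im=cv2.imread("pics/scene_j.png");x0,y0,x1,y1=b=(188,170,236,212)
hsv=cv2.cvtColor(im,cv2.COLOR_BGR2HSV).astype(float)
M=np.clip((hsv[...,1]-110)/60,0,1)*((hsv[...,0]<25)|(hsv[...,0]>170))
M=M[y0:y1,x0:x1]
org=(np.clip((hsv[...,1]-110)/60,0,1)*((hsv[...,0]>=6)&(hsv[...,0]<25)))[y0:y1,x0:x1]
# ignore cap pixels: red pixels left of col 205, row>184
W=np.ones_like(M);W[184-y0:,:205-x0]=0
def pose(p):
    s,t,dx,dy,yaw=p
    Rm=PR@Ro.from_euler("z",yaw,degrees=True).as_matrix()@Ro.from_euler("y",t,degrees=True).as_matrix()
    eye=PO+PR@np.array([dx,dy,s])/1000
    return Rm,eye-Rm@[0,0,.010]
def cost(p):
    Rm,o=pose(p);r=rend("scene",Rm,o,SP,4,x0,y0,x1-x0,y1-y0);return (W*(r-M)**2).sum()+ (p[3]**2+p[2]**2)*.1+p[4]**2*.02
for t0 in(-12,12):
    x=np.array([70,t0,0,0,0.]);S=[x]+[x+d for d in np.diag([5,6,2,2,4.])]
    r=minimize(cost,x,method="Nelder-Mead",options=dict(initial_simplex=S,xatol=.02,fatol=.05,maxiter=400));print(t0,r.x,r.fun)
    R1,o=pose(r.x)
    # lowest point of bottom face within 14mm of the axis, in peg s
    pts=[PR.T@(o+R1@np.array([.016*u,.016*v,0])-PO)*1000 for u in(-1,-.8,0,.8,1) for v in(-1,0,1)]
    print(np.round([q for q in pts],1)[1::3].tolist())
E
python3 fit2.py
```

```text
-12 [68.42125435 -8.03719226  0.55966439 -0.66314658  2.09206871] 35.235264346875866
[[-13.9, -1.2, 56.3], [-10.7, -1.1, 56.7], [2.0, -0.6, 58.5], [14.6, -0.1, 60.3], [17.8, -0.0, 60.8]]
12 [68.77727789 -8.26995653  1.93747078  0.8929033   1.28926151] 38.579531392009905
[[-12.5, 0.6, 56.6], [-9.3, 0.6, 57.0], [3.4, 0.9, 58.9], [16.0, 1.2, 60.7], [19.2, 1.3, 61.2]]
```

```bash
python3 - <<'E'
from h import *
a=cv2.imread("pics/top0.png").astype(int);b=cv2.imread("pics/top_j.png").astype(int)
for n,(x0,y0,x1,y1) in dict(jar=(238,160,262,186),bowl=(105,180,150,220),mould=(350,155,396,238)).items():
    print(n,np.abs(a-b)[y0:y1,x0:x1].max(2).mean())
i=cv2.imread("pics/scene_i.png").astype(int);j=cv2.imread("pics/scene_j.png").astype(int)
print("spatula i-j",np.abs(i-j)[178:206,190:235].mean())
print(arm.hand_in(),arm.get_state()["clock"])
E
```

```text
jar 6.594551282051282
bowl 6.216111111111111
mould 5.265845992666318
spatula i-j 8.834126984126984
the job is handed in; nothing more can be done
the job is handed in; nothing more can be done
```

The orange spatula is hanging by its eye on the drying stand's peg, resting against the red cap, and I've handed the job in. The last arm reading was at about 21 s of the 69 s allowed.

- **Threading:** I gripped the handle about 60 mm from the eye and centred the eye on the peg tip with the wrist camera. It slid down the peg without noticeable resistance.
- **Press:** Contact with the cap began at about peg z = 58 mm, and the force then rose by about 1.9 N/mm, as its spring should. I held about 7 N net along the peg for roughly 1.4 s, with the cap pressed in about 3.4 mm. I then eased to about 2.4 N, let go and backed straight out.
- **Final checks:**
  - The wrist force is back to about zero and the gripper is clear.
  - The spatula hangs tilted about 8° within the bore's clearance.
  - A pose fit puts the blade-side edge of the eye at about z = 56.5 mm. That is at or below where the cap was felt, so it is touching. The fit is only good to about 1 mm.
  - The pictures after release and after withdrawing show no visible movement.
  - The jar, bowl and mould show only small picture differences from the start, which I take for noise.
- **Disagreement:** My outside-camera estimate of the peg was about 2 mm sideways off from what the wrist camera showed. I followed the wrist camera, and the clean threading agreed with it.

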